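# Tassel beads into the dispenser jar

## Task

Pick up the metal scoop of red beads by its black handle and tip it over the red funnel so that all four beads run down into the clear jar beneath it, none into the blue funnel's jar or onto the table. Then stand the scoop upright on the table and let go of it. Leave both jars standing where they are.

Things in the scene. Friction and masses are not known exactly. Their poses are not given: they have to be found in the camera images.
- scoop: Small open aluminium scoop, 117 x 60 mm, 0.11 to 0.18 kg, standing on the table, four red beads loose in it. Origin on its underside; z up, pouring lip at -x, back wall at +x. Floor 4 mm thick, flat for x = -15 to +44 mm, then a ramp rising at 14 degrees to the lip; 52 mm wide inside; side walls 36 mm high, lower along the ramp. At the start its lip points to the left (world +y) within 30 degrees.
- scoop_lip (a point): Middle of the scoop's open pouring lip (scoop frame: x = -65, y = 0, z = 16 mm). Beads start to roll out once the scoop is tipped lip-down by more than 14 degrees, and all have left it by 55 degrees; tipped slowly, they fly a few cm forward of the lip.
- scoop_grip (a point): Grip point on the scoop's handle (scoop frame: x = +47, y = 0, z = 68 mm). The handle is an upright black tab on the back wall, 10 mm thick along the scoop's x, 30 mm wide along y, free from z = 36 to 90 mm. Pinched here from above, fingers closing along the scoop's x, the fingertips stay above the walls.
- red_jar: The target: narrow clear jar (bore 44 mm, 80 mm tall) on a black foot 88 mm wide, a wide RED funnel fixed in it, 0.9 kg, loose on the table. Origin: centre of the foot's underside, z up along the axis of jar and funnel. Funnel rim at z = 142 mm, 156 mm across outside, about 148 inside; cone at 47 degrees; throat bore 37 mm from z = 82 to 60 mm; jar floor at z = 10 mm.
- blue_jar: The bystander: the same jar and size with a BLUE funnel; origin and axes alike.
- bead_0: Round red bead, 16 mm across, 10 g; origin at its centre. One of the four in the scoop.
- bead_1: Round red bead, 16 mm across, 10 g; origin at its centre. One of the four in the scoop.
- bead_2: Round red bead, 16 mm across, 10 g; origin at its centre. One of the four in the scoop.
- bead_3: Round red bead, 16 mm across, 10 g; origin at its centre. One of the four in the scoop.
Not all that is in view belongs to the job. There is more than one size of the scoop; the one meant has the size given above.

How it is judged:
By the outcome, as a careful person would: the job done as asked, in the order asked, and still so for the second after the job is handed in, with the robot touching nothing.
It also fails if it takes over 64 s, if anything falls off the work surface, if the arm or the gripper's body presses on something with over 40 N, if the wrist force passes 120 N, or if a joint passes its speed limit or range.

## Robot

A 6-joint arm with a two-finger parallel gripper is mounted at the origin on a cart in front of the work surface, level with it; the furniture and walls round the work are solid. World frame = base frame: x ahead of the robot, y to its left, z up, the work surface at z = 0. Lengths are in m, angles in rad, forces in N, time in s.
With the tool pointing down it reaches from about 0.325 to 0.775 m from the base axis. Payload 5.5 kg.
Tool frame: the origin (TCP) lies between the finger pads; the fingertips stand 8 mm ahead of it and the grasp point (between the pads) lies 11 mm behind it (tcp_to_tips is the distance from the TCP to the fingertips, in m); z points along the fingers, y is the line along which they close (so a half turn about z gives the same grasp; the last joint's range is limited). The gripper opens to 88 mm and grips with 3 to 60 N. Pads are 20 mm wide; open, the fingers measure 115 mm over their backs; the gripper's body (75 mm by 178 mm) begins 61 mm behind the grasp point.
Start: joints at [1.18, 0.091, 1.231, -0, 1.82, -0.057], TCP at [0.197, 0.567, 0.231] pointing down, gripper open.
Joint ranges: [-2.87, 2.87], [-0.86, 2.18], [0.17, 2.46], [-1.51, 4.65], [0.06, 2.69], [-2.65, 2.65]. Speed limits (rad/s): [2.57, 2.57, 3.01, 3.14, 3.14, 3.14].

## Interface

Orientations are given as a unit quaternion [w, x, y, z].
In Python, from bench import * gives the robot as it stands. Calls block until the motion is done:
- move_to(position, orientation): joint-space move of the TCP to a pose.
- move_l(position, speed=0.15, orientation=None): straight line of the TCP; orientation=None keeps the orientation; speed is the mean speed in m/s.
- movej(angles): joint-space move.
- gripper_open() and close(): open the fingers fully, or close them until they stop; the grip force is fixed at half the most.
- hold(seconds).
- inverse_kinematics(position, orientation): joint angles nearest the present ones, or None.
- state(): the state.
- get_image(name): name is "scene" or "top" or "wrist"; returns a dict with "frame" (420x560x3 uint8, blue, green, red), "depth" (420x560 float32, m along the optical axis (not along the pixel's ray), 0 where there is no reading), "camera_matrix" (3x3 intrinsics, pixels), "view" (4x4, takes a point from world to camera coordinates). Camera axes: x right, y up, looking along -z (the intrinsics and any distortion apply to the point x, -y, -z); pixel columns grow to the right and rows downward; lengths in m; the calibration is good to about 2 mm. A picture is of the moment at which its call begins.
A pose or a line that the arm cannot do raises IKError and nothing moves.
- job_done(): hands the job in; it is judged then, once.
The state is a dict: "time": time; "joint_pos": joint angles; "dq": joint speeds; "joint_torque": joint torques, N m; "ee_pos": TCP position; "ee_rot": TCP orientation; "ft_force": force on the tool from outside, world axes, zero at the start; "moment": the same for the moment, N m; "finger_gap": finger opening in m; "finger_force": force on a finger pad.
Only numpy, scipy, OpenCV 4.12 (cv2) and the standard library are available. Lean on these libraries where they do the work, as an engineer would, in place of code of your own. Each camera call takes 0.05 s, during which the arm holds its last target. There are 200 camera calls.

## Working session

There is one attempt and no reset: what is moved stays moved. The work goes in short steps, each a Python script; the robot and the scene stay as the last script left them, time stands still between calls to the robot, and variables do not carry over. Pictures are saved under pics/ and viewed, at most 10 in all, crops included, and the job is handed in when it is done.

```bash
mkdir -p pics; ls
python3 - <<'E'
from bench import *
import cv2, numpy as np, pickle
d={n:get_image(n) for n in("scene","top","wrist")}
pickle.dump(d,open("im0.pkl","wb"))
for n in d: print(n,d[n]["camera_matrix"].tolist(),d[n]["view"].round(4).tolist(),[k for k in d[n]])
cv2.imwrite("pics/top0.png",cv2.resize(d["top"]["frame"],(800,600)))
cv2.imwrite("pics/scene0.png",cv2.resize(d["scene"]["frame"],(800,600)))
print(state())
E
```

```text
pics
scene [[411.34340433687413, 0.0, 277.6358255126209], [0.0, 411.34340433687413, 206.22753776989254], [0.0, 0.0, 1.0]] [[0.7958, -0.6055, 0.0048, -0.3798], [0.4602, 0.6099, 0.6452, -0.2729], [-0.3936, -0.5113, 0.764, -0.7084], [0.0, 0.0, 0.0, 1.0]] ['frame', 'depth', 'camera_matrix', 'view']
top [[409.4226850948894, 0.0, 279.17020018074203], [0.0, 409.4226850948894, 209.40649819864117], [0.0, 0.0, 1.0]] [[-0.0058, -0.9998, -0.0166, 0.0114], [0.9957, -0.0074, 0.0924, -0.4766], [-0.0925, -0.016, 0.9956, -0.9324], [0.0, 0.0, 0.0, 1.0]] ['frame', 'depth', 'camera_matrix', 'view']
wrist [[297.82833177978233, 0.0, 283.03335392092794], [0.0, 297.82833177978233, 212.00073653361088], [0.0, 0.0, 1.0]] [[0.3277, 0.9448, -0.0024, -0.5965], [-0.9045, 0.313, -0.2896, 0.0353], [-0.2729, 0.0971, 0.9571, -0.3916], [0.0, 0.0, 0.0, 1.0]] ['frame', 'depth', 'camera_matrix', 'view']
{'time': 0.15, 'joint_pos': array([ 1.18028700e+00,  9.16953296e-02,  1.23159277e+00, -1.71348692e-05,
        1.81980917e+00, -5.66993107e-02]), 'dq': array([-0.00091494, -0.00347096, -0.00430756,  0.00102581,  0.00349776,
       -0.0009456 ]), 'joint_torque': array([ 2.14069223e-03, -4.47048712e+01, -4.06905949e+01,  6.99529750e-02,
        2.75395007e-02, -1.23133486e-04]), 'ee_pos': array([0.19651288, 0.56668185, 0.2297703 ]), 'ee_rot': array([-1.58722271e-04,  1.66133198e-01,  9.86103034e-01, -7.35417264e-04]), 'ft_force': array([-0.02372514, -0.3158381 , -0.22778644]), 'moment': array([-0.01002624, -0.00542356, -0.00242489]), 'finger_force': 0.0, 'finger_gap': 0.08772382406093936}
```

View pics/top0.png

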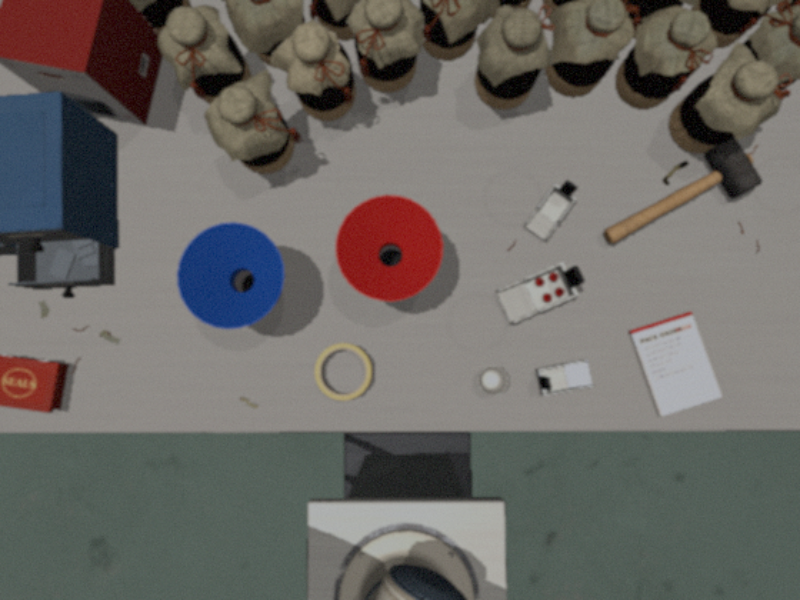

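View pics/scene0.png

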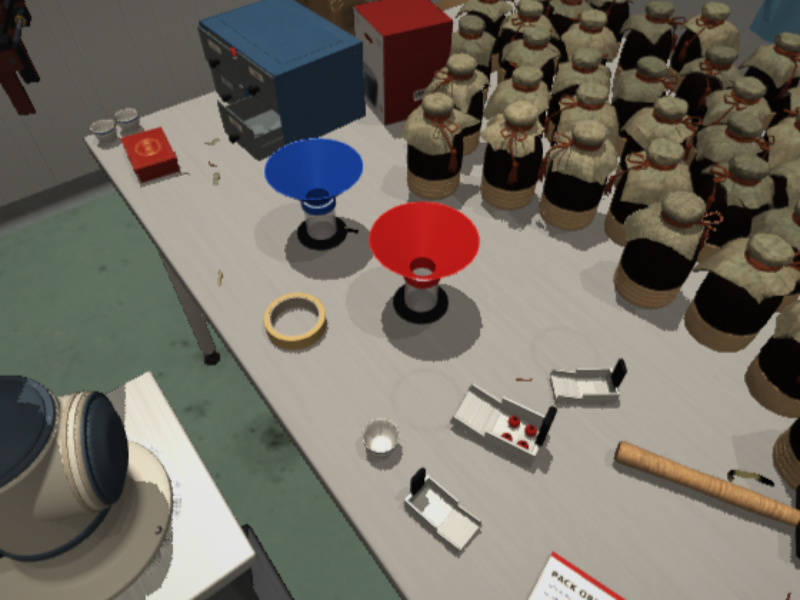

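The top picture shows the target scoop with four red beads at about (540,293), handle at (573,277) and lip at (505,305). The red funnel is at (390,248) and the blue at (231,275). The scene picture shows the same scoop at (505,425) with its handle at (547,425).

```bash
cat > h.py <<'E'
import numpy as np, cv2
def cloud(d):
    K=d["camera_matrix"];z=d["depth"].astype(float);v,u=np.mgrid[:z.shape[0],:z.shape[1]]
    P=np.stack([(u-K[0,2])/K[0,0]*z,-(v-K[1,2])/K[1,1]*z,-z],-1)
    V=d["view"];W=(P-V[:3,3])@V[:3,:3]
    W[z<=0]=np.nan
    return W
def proj(d,p):
    c=d["view"][:3,:3]@np.asarray(p)+d["view"][:3,3];q=d["camera_matrix"]@np.array([c[0],-c[1],-c[2]]);return q[:2]/q[2]
E
python3 - <<'E'
from h import *
import pickle
from scipy.optimize import least_squares
D=pickle.load(open("im0.pkl","rb"))
for n in("top","scene"):
    d=D[n];W=cloud(d);f=d["frame"].astype(int);b,g,r=f[...,0],f[...,1],f[...,2]
    if n=="top":
        c0=W[int(293/1.4286),int(540/1.4286)];print("c0",c0)
    Z=W[...,2];X=W[...,0];Y=W[...,1]
    for nm,m in(("red",(r>110)&(g<60)&(b<60)),("blue",(b>90)&(r<70))):
        m=m&(Z>.134)&(Z<.15)&(abs(Y)<.5)&(X<.65)&(X>.2); p=W[m]
        # rim
        if len(p)>20:
            s=least_squares(lambda q:np.hypot(p[:,0]-q[0],p[:,1]-q[1])-q[2],[*p[:,:2].mean(0),.075],loss='soft_l1',f_scale=.002).x
            print(n,nm,len(p),s.round(4),"zmax",np.percentile(p[:,2],98).round(4))
    near=np.hypot(X-c0[0],Y-c0[1])<.085
    t=W[near&(Z<.008)&(Z>-.02)];print(n,"table z",np.median(t[:,2]))
    h=near&(Z>.045)&(Z<.12);p=W[h];print(n,"handle",len(p),p.mean(0).round(4),"z",p[:,2].min().round(3),p[:,2].max().round(3))
    hp=p[p[:,2]>np.percentile(p[:,2],60)];
    s=near&(Z>.01);pp=W[s][:,:2].astype(np.float32);print(n,"handle top",hp.mean(0).round(4),"rect",cv2.minAreaRect(pp*1000))
    m=near&(r>110)&(g<70)&(b<70);print("beads",W[m].mean(0).round(4))
t=D["top"]["frame"][170:250,330:430];s=D["scene"]["frame"][255:335,305:405]
cv2.imwrite("pics/crop.png",np.hstack([cv2.resize(a,(400,320),interpolation=cv2.INTER_CUBIC) for a in(t,s)]))
E
```

```text
c0 [ 0.48700122 -0.22311128  0.00477902]
top red 934 [0.5405 0.0202 0.0713] zmax 0.1439
top blue 986 [0.5023 0.2483 0.0716] zmax 0.144
top table z 0.0010702576706346206
top handle 136 [ 0.5052 -0.2631  0.0765] z 0.046 0.093
top handle top [ 0.5063 -0.2651  0.0899] rect ((485.4652099609375, -215.66012573242188), (59.81036376953125, 118.52450561523438), 22.852962493896484)
beads [ 0.497  -0.2357  0.0173]
scene red 672 [0.5394 0.0207 0.0724] zmax 0.1426
scene blue 492 [0.5006 0.2478 0.0731] zmax 0.1426
scene table z 0.00014567556428868157
scene handle 157 [ 0.4989 -0.2678  0.0784] z 0.046 0.092
scene handle top [ 0.5046 -0.2655  0.0894] rect ((483.6620178222656, -215.64096069335938), (61.383846282958984, 117.88062286376953), 22.497011184692383)
beads [ 0.4999 -0.2376  0.0174]
```

View pics/crop.png

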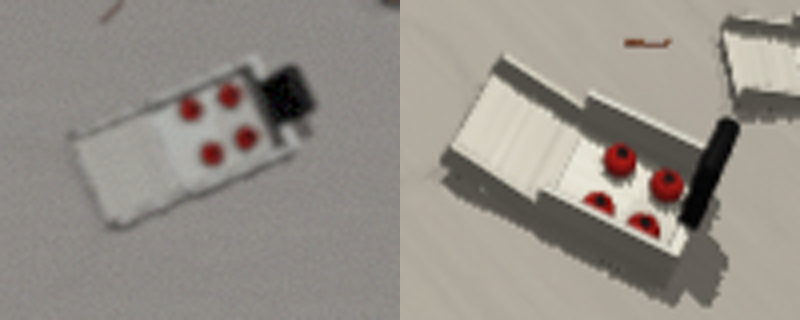

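The crop shows the four beads on the flat floor, with the lip to the left and the handle to the right. Both views agree within 2 mm, and the size matches at 118 x 60 mm. Next I'll check reachability for the grasp and pour yaws.

```bash
cat >> h.py <<'E'
from scipy.spatial.transform import Rotation as R
PHI0=112.7; GRIP0=np.array([.5054,-.2652]); FUN=np.array([.540,.0205])
TCP=np.array([.047,0,.057]); LIP=np.array([-.065,0,.016])
def rs(phi,th): return R.from_euler('z',phi+180,degrees=True)*R.from_euler('y',-th,degrees=True)
def tool(phi,th,s):  # tool y = s*scoop x, z = -scoop z
    y=np.array([s,0,0]);z=np.array([0,0,-1.]);M=np.stack([np.cross(y,z),y,z],1)
    q=(rs(phi,th)*R.from_matrix(M)).as_quat();return q[[3,0,1,2]]
def tcp_lip(phi,th,lip): return np.asarray(lip)+rs(phi,th).apply(TCP-LIP)
def lip_pour(phi,back=.035,z=.172): 
    p=np.radians(phi);return np.array([*(FUN-back*np.array([np.cos(p),np.sin(p)])),z])
def tcp_from_scoop(phi,th,o): return np.asarray(o)+rs(phi,th).apply(TCP)
E
python3 - <<'E'
from bench import *
from h import *
np.set_printoptions(precision=2,suppress=True)
for s in(1,-1):
    print("grasp",s,inverse_kinematics([*GRIP0,.057],tool(PHI0,0,s)))
    for phi in(45,60,75,90,112.7,135,160,180):
        for th in(-8,0,30,62):
            print(s,phi,th,inverse_kinematics(tcp_lip(phi,th,lip_pour(phi)),tool(phi,th,s)),tcp_lip(phi,th,lip_pour(phi)))
E
```

```text
grasp 1 [-0.54  0.05  1.58 -0.    1.51  0.63]
1 45 -8 [-0.37 -0.41  1.75  0.13  1.75  2.01] [ 0.43 -0.09  0.2 ]
1 45 0 [-0.27 -0.33  1.65 -0.    1.82  2.09] [ 0.44 -0.08  0.21]
1 45 30 [ 0.05  0.05  1.3  -0.42  2.16  2.24] [ 0.46 -0.06  0.26]
1 45 62 [ 0.22  0.49  0.97 -0.89  2.49  2.08] [ 0.5  -0.02  0.29]
1 60 -8 [-0.41 -0.28  1.64  0.14  1.76  1.72] [ 0.46 -0.11  0.2 ]
1 60 0 [-0.3  -0.24  1.58 -0.    1.8   1.8 ] [ 0.47 -0.11  0.21]
1 60 30 [ 0.07  0.02  1.33 -0.49  2.05  1.99] [ 0.48 -0.08  0.26]
1 60 62 [ 0.29  0.39  1.1  -0.97  2.32  1.95] [ 0.51 -0.02  0.29]
1 75 -8 [-0.4  -0.13  1.52  0.14  1.78  1.46] [ 0.5  -0.13  0.2 ]
1 75 0 [-0.3  -0.14  1.49 -0.    1.79  1.53] [ 0.5  -0.12  0.21]
1 75 30 [ 0.08 -0.02  1.36 -0.53  1.93  1.75] [ 0.51 -0.09  0.26]
1 75 62 [ 0.36  0.26  1.26 -1.02  2.14  1.84] [ 0.53 -0.03  0.29]
1 90 -8 [-0.38  0.    1.39  0.13  1.8   1.22] [ 0.54 -0.13  0.2 ]
1 90 0 [-0.29 -0.03  1.39 -0.    1.79  1.28] [ 0.54 -0.13  0.21]
1 90 30 [ 0.08 -0.06  1.4  -0.54  1.81  1.53] [ 0.54 -0.09  0.26]
1 90 62 [ 0.41  0.11  1.42 -1.06  1.95  1.74] [ 0.54 -0.03  0.29]
1 
[... 2319 characters left out ...]
.7 30 [ 0.08 -0.12  1.46 -0.5   1.61 -1.96] [ 0.58 -0.08  0.26]
-1 112.7 62 [ 0.45 -0.14  1.68 -1.08  1.63 -1.58] [ 0.56 -0.03  0.29]
-1 135 -8 [-0.22  0.34  1.01  0.08  1.91 -2.56] [ 0.65 -0.09  0.2 ]
-1 135 0 [-0.18  0.22  1.12 -0.    1.8  -2.54] [ 0.64 -0.08  0.21]
-1 135 30 [ 0.06 -0.17  1.51 -0.39  1.45 -2.32] [ 0.62 -0.06  0.26]
-1 135 62 [ 0.42 -0.42  1.9  -1.03  1.29 -1.83] [ 0.58 -0.02  0.29]
-1 160 -8 None [ 0.68 -0.03  0.2 ]
-1 160 0 None [ 0.68 -0.03  0.21]
-1 160 30 None [ 0.64 -0.02  0.26]
-1 160 62 [ 0.23 -0.72  2.1  -0.67  0.88 -2.37] [0.59 0.   0.29]
-1 180 -8 None [0.69 0.02 0.2 ]
-1 180 0 None [0.69 0.02 0.21]
-1 180 30 None [0.65 0.02 0.26]
-1 180 62 None [0.59 0.02 0.29]
```

Run:
```python
from bench import *
from h import *
q=tool(PHI0,0,1)
move_to([*GRIP0,.2],q)
d=get_image("wrist")
move_l([*GRIP0,.057],.08)
print(state()["ft_force"],state()["ee_pos"],state()["time"])
close(); s=state();print(s["finger_gap"],s["finger_force"],s["ft_force"],s["ee_pos"])
move_l([*GRIP0,.107],.05)
hold(.3);s=state();print(s["finger_gap"],s["finger_force"],s["ft_force"],s["time"])
a=get_image("wrist");b=get_image("scene")
cv2.imwrite("pics/g.png",np.hstack([cv2.resize(x,(400,300)) for x in(a["frame"],b["frame"])]))
```

```text
[-0.10717237 -0.23722542  0.12525396] [ 0.50569562 -0.26535124  0.05757877] 5.25
0.009764275652339666 29.99852567911148 [-0.10144523  0.6544522  -0.5500607 ] [ 0.50538979 -0.26523548  0.05694451]
0.009999523432550882 29.99824583530426 [ 0.38910796 -0.04215868 -0.83921924] 7.875
```

View pics/g.png

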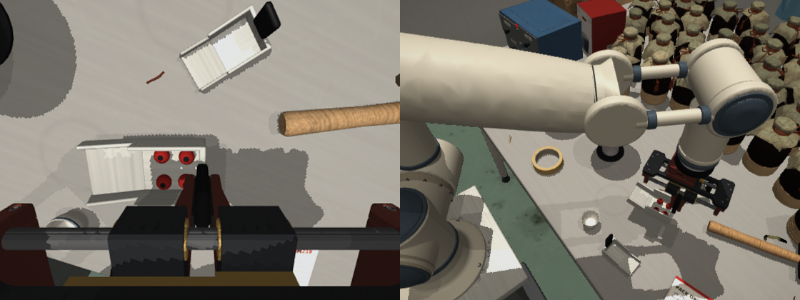

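The scoop is held level by its handle with all four beads in it: wrist view, beads at about (175,170). Next comes carrying it over and pouring.

Run:
```python
from bench import *
from h import *
P=PHI0;L=lip_pour(P);H=L+[0,0,.035]
def go(th,lip,v): move_l(tcp_lip(P,th,lip),v,tool(P,th,1))
o0=np.array([*GRIP0,.107])
move_l([*GRIP0,.2],.08,tool(P,-8,1))
go(-8,H,.09); print(state()["time"],state()["ee_pos"],tcp_lip(P,-8,H))
go(3,L,.04)
a=get_image("top");b=get_image("wrist");print(state()["time"])
cv2.imwrite("pics/p.png",np.hstack([cv2.resize(x["frame"],(400,300)) for x in(a,b)]))
```

```text
11.4 [ 0.59834216 -0.1197239   0.23197356] [ 0.59850958 -0.11937165  0.2320136 ]
12.025
```

View pics/p.png

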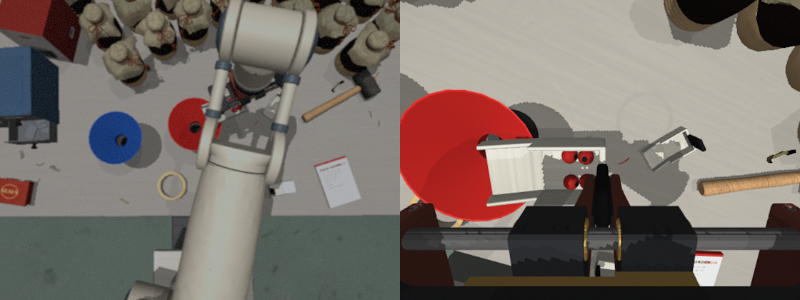

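The lip is over the funnel, near wrist-view (490,165), with the beads still at the back. I'll tip it slowly.

Run:
```python
from bench import *
from h import *
P=PHI0;L=lip_pour(P)
for th in range(12,69,8):
    move_l(tcp_lip(P,th,L),.025,tool(P,th,1))
hold(1.0)
s=state();print(s["time"],s["ft_force"],s["finger_gap"],th)
a=get_image("wrist");b=get_image("scene")
cv2.imwrite("pics/t.png",np.hstack([cv2.resize(x["frame"],(400,300)) for x in(a,b)]))
```

```text
19.6417 [-0.78198131 -0.51915182 -1.42132733] 0.009831737966360582 68
```

View pics/t.png

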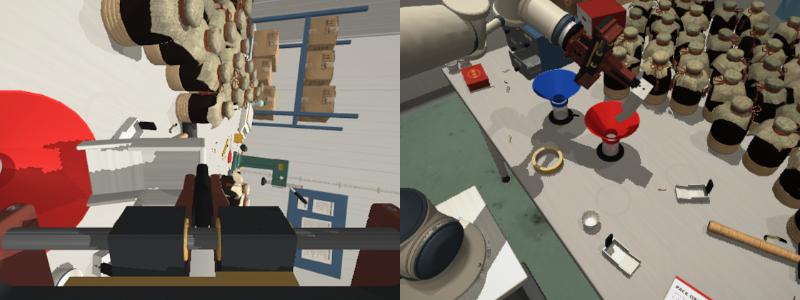

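The scoop is empty and no beads are visible on the table. I'll return it, set it down and check.

Run:
```python
from bench import *
from h import *
P=PHI0;L=lip_pour(P)
for th,dz in((45,.015),(22,.03),(0,.035)):
    move_l(tcp_lip(P,th,L+[0,0,dz]),.06,tool(P,th,1))
q=tool(P,0,1)
move_l([*GRIP0,.2],.1,q); move_l([*GRIP0,.075],.08); move_l([*GRIP0,.0575],.02)
hold(.3);print(state()["ft_force"],state()["time"],state()["ee_pos"])
gripper_open(); hold(.3)
move_l([*GRIP0,.2],.08)
move_to([.36,-.26,.32],q);hold(.5)
print(state()["time"])
a=get_image("scene");b=get_image("top")
cv2.imwrite("pics/e.png",np.hstack([cv2.resize(a["frame"][60:340,180:460],(400,400)),cv2.resize(b["frame"][80:360,100:380],(400,400))]))
for n,d in(("s",a),("t",b)):
    u,v=proj(d,[*FUN,.05]).astype(int);c=d["frame"][max(0,v-50):v+50,u-65:u+65]
    cv2.imwrite(f"pics/j{n}.png",cv2.resize(c,(650,500),interpolation=cv2.INTER_CUBIC))
```

```text
[ 1.27911281  0.48130042 -0.59175508] 27.3417 [ 0.50544182 -0.2652472   0.05761163]
32.1
```

View pics/e.png

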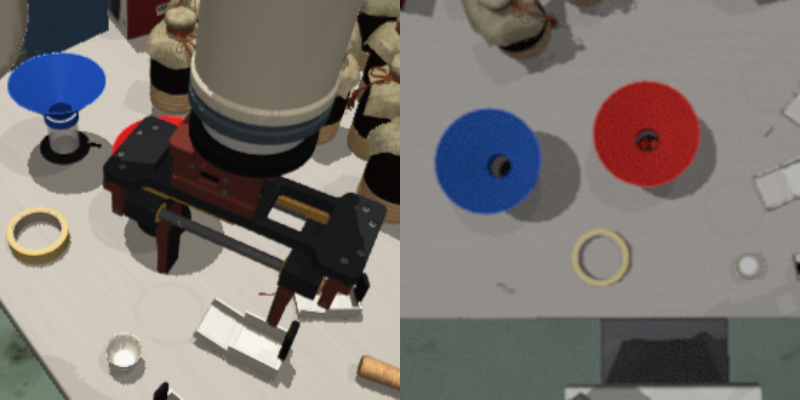

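View pics/js.png

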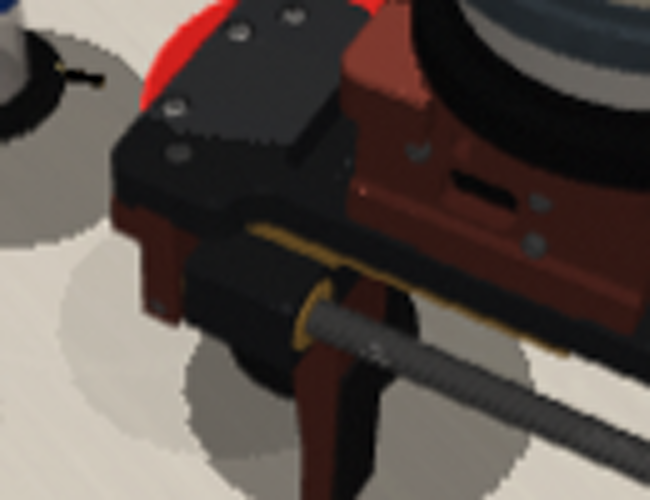

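The scoop stands upright at its original place, empty, but the arm hides the jar. I'll move the arm back to its start pose and look at the jar.

Run:
```python
from bench import *
from h import *
movej([1.18,.091,1.231,0,1.82,-.057]);hold(.3)
print(state()["time"])
a=get_image("scene");b=get_image("top")
def crop(d,w):
    u,v=proj(d,[*FUN,.06]).round().astype(int);return cv2.resize(d["frame"][v-w:v+w,u-w:u+w],(400,400),interpolation=cv2.INTER_CUBIC)
cv2.imwrite("pics/f.png",np.hstack([crop(a,45),crop(b,25)]))
W=cloud(a);f=a["frame"].astype(int);Z=W[...,2];m=(f[...,2]>110)&(f[...,0]<60)&(f[...,1]<60)&(Z>.134)&(Z<.15)&(W[...,0]<.65)&(abs(W[...,1])<.3)
print("rim mean",np.nanmean(W[m],0))
import pickle
D=pickle.load(open("im0.pkl","rb"))
for n,d in(("scene",a),("top",b)):
    df=np.abs(d["frame"].astype(int)-D[n]["frame"]).sum(2)>90
    _,_,st,ce=cv2.connectedComponentsWithStats(df.astype(np.uint8));print(n,[(ce[i].round().tolist(),int(st[i,4])) for i in range(1,len(st)) if st[i,4]>12])
```

```text
35.475
rim mean [0.5591787  0.04055404 0.13832853]
scene [([359.0, 296.0], 81), ([371.0, 302.0], 85), ([355.0, 305.0], 36), ([366.0, 311.0], 41)]
top [([271.0, 181.0], 16), ([277.0, 180.0], 15), ([387.0, 194.0], 47), ([377.0, 197.0], 41), ([391.0, 204.0], 40), ([383.0, 208.0], 42)]
```

View pics/f.png

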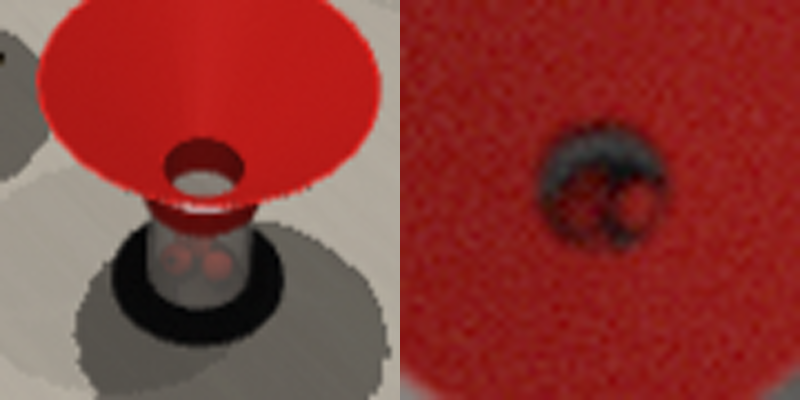

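Run:
```python
from bench import *
from h import *
s=state();d=get_image("wrist");V=d["view"];c=-V[:3,:3].T@V[:3,3];off=c-s["ee_pos"];print(off,c)
T=np.array([*(FUN-off[:2]),.28])
j=inverse_kinematics(T,s["ee_rot"]);print(T,j)
if j is None:
    q=tool(112.7,0,1); 
else:
    move_to(T,s["ee_rot"]);hold(.2);w=get_image("wrist")
    u,v=proj(w,[*FUN,.02]);print(u,v,state()["time"])
    u,v=int(round(u)),int(round(v));p=cv2.copyMakeBorder(w["frame"],60,60,60,60,cv2.BORDER_CONSTANT)
    cv2.imwrite("pics/w.png",np.hstack([cv2.resize(p[v+60-30:v+60+30,u+60-30:u+60+30],(400,400),interpolation=cv2.INTER_CUBIC),cv2.resize(w["frame"],(400,400))]))
    movej(s["joint_pos"]);print(state()["time"])
```

```text
[-0.07599673  0.02364097  0.15400019] [0.12084294 0.5902795  0.38454991]
[ 0.61599673 -0.00314097  0.28      ] [-6.01431011e-02  1.52020316e-01  1.07709103e+00 -3.41012898e-04
  1.91258607e+00 -1.29702956e+00]
282.92891608165337 122.04989865205285 38.3917
40.9083
```

View pics/w.png

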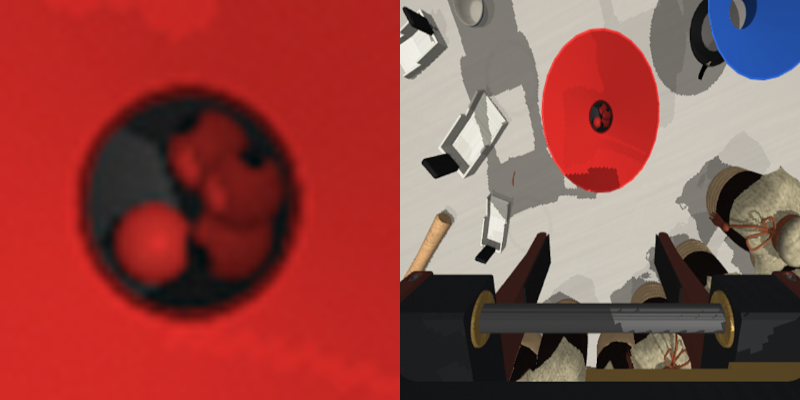

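The view down the throat shows four beads in the jar, at about (153,242), (208,140), (240,190) and (233,245). The table is clear and the scoop is standing.

```bash
python3 -c "
from bench import *
print(job_done())"
```

```text
the job is handed in; nothing more can be done
None
```

I poured all four beads into the red-funnel jar, stood the scoop upright back in its original place and let go, with neither jar visibly moved, and handed the job in at about 41 s of the 64 s limit.

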